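# Take a glue press down one turn by its wheel handle

### The arm

A 6-joint arm with a two-finger parallel gripper is mounted at the origin on the work surface. World frame = base frame: x ahead of the robot, y to its left, z up, the work surface at z = 0. Lengths are in m, angles in rad, forces in N, time in s.
With the tool pointing down it reaches from about 0.25 to 0.775 m from the base axis. Payload 8.9 kg.
Tool frame: the origin (TCP) lies on the centre line of the jaws, within the pads' length; the fingertips stand 14 mm ahead of it and the grasp point (between the pads) lies 5 mm behind it; z points along the fingers, y is the line along which they close (so a half turn about z gives the same grasp; the last joint's range is limited). The gripper opens to 85 mm and grips with 20 to 120 N. Pads are 22 mm wide; open, the fingers measure 114 mm over their backs; the gripper's body (76 mm by 85 mm) begins 54 mm behind the grasp point. The pads swing forward as they close: fully open they stand 13 mm farther back than shut.
Start: joints at [-1.447, 0.291, -0.153, 1.127, 0, 1.431], TCP at [0.136, -0.507, 0.245] pointing down, gripper open.
Joint ranges: [-2.52, 2.52], [-0.91, 1.74], [-1.3, 1.37], [-1.96, 2.02], [-1.52, 1.47], [-3.14, 3.14]. Speed limits (rad/s): [2.22, 2.22, 2.79, 3.14, 3.14, 3.14].

### API

Orientations are given as [roll, pitch, yaw] about the fixed x, y, z axes, in that order (R = Rz(yaw) Ry(pitch) Rx(roll)).
In Python, from plant import bot gives the robot as it stands.
- The arm moves only by the tool send_rows, never from a script. Its argument "deltas" is one flat list of numbers, 7 for each row, row after row: the shift along the tool's x, y, z normalised to -1 to 1, where 1 is 0.4 m, then the turn, a rotation vector about the tool's x, y, z normalised to -1 to 1, where 1 is 0.5 rad, then the closure, from 0 (fully open) to 1 (shut). A call has 1 to 20 rows; each row is the pose to reach, as a shift and turn from the pose commanded when the call began, along the tool's axes at that moment; what a row does not reach only later rows make up. A row lasts 1/8 s, in which the tool goes at most 62.5 mm and 10.7 degrees, less where a joint would pass 70% of its speed; a pose out of reach is approached as far as the arm can. A call with a number of a shift or a turn outside -1 to 1 is refused whole. A call with a gripper value outside its range is refused whole. The fingers move at their own pace and stop on an object; the grip force is fixed at half the most. Time passes only in rows, so rows that repeat a pose let the fingers close. It gives the time, the measured TCP pose, the force, the opening and the grip force at its end, in the units of the state.
- bot.read_state(): the state, without advancing time (a new reading comes with each control period).
- bot.grab_frame(name): name is "scene" or "top"; returns (picture, depth): 384x512x3 uint8, red, green, blue; 384x512 float32, m along the optical axis (not along the pixel's ray), 0 where there is no reading.
- bot.camera_info(name): a dict with "mtx" (3x3 intrinsics, pixels), "R" (3x3) and "t" (3): a world point X has camera coordinates R X + t. Camera axes: x right, y down, z forward; pixel columns grow to the right and rows downward; lengths in m; the calibration is good to about 2 mm. A picture is of the moment at which its call begins. camera_info takes no time and is no camera call.
- bot.job_done(): hands the job in; it is judged then, once.
Trained networks look in the newest picture that a camera, given by its name, has taken for a name from the list of things; names that differ only in an ending like _2 or _b are one class to them, and where a whole thing is asked for, a point or a joint stands for the part that bears it (a point fixed in the world has none). Each returns a list of dicts, best first, with "score" (0 to 1); they miss things now and then, are a little off and sometimes report something else, mostly with a low value. They report only what shows in the picture. A call takes as long as a camera call.
- bot.look_for(camera, query): "location" ([column, row] in pixels, amid what is visible of it).
- bot.spot_point(camera, query): "location" ([column, row] in pixels: a listed point, or the origin of a listed thing).
The state is a dict: "time_s": time; "joint_positions": joint angles; "qd": joint speeds; "joint_efforts": joint torques, N m; "tool_pos": TCP position; "ee_rot": TCP orientation; "force": force on the tool from outside, world axes, zero at the start; "ft_torque": the same for the moment, N m; "opening": opening from 0.0 (shut) to 1.0 (fully open); "finger_force": force on a finger pad.
Only numpy, scipy, OpenCV 4.12 (cv2) and the standard library are available. Lean on these libraries where they do the work, as an engineer would, in place of code of your own. Each camera call takes 0.05 s, during which the arm holds its last target. There are 200 camera calls.

### The job

On the green glue press, push the red hand wheel round clockwise (seen from above) through exactly one full turn, so that the white mark under the black upright handle is back at the yellow pointer without running on past it. Push gently against the side of that handle with the fingertips: do not grip it or lift it out of its socket, and leave the other things on the bench as they are. Then draw the fingers away from the press.

Things in the scene. Friction and masses are not known exactly. Their poses are not given: they have to be found in the camera images.
- press: green bench screw press fixed to the bench; origin at the centre of its underside, z up, on the wheel's vertical axis. Base 190 x 180 x 20 mm, two columns, crosshead up to 150 mm high; a knife blank lies on the base and sticks out at +x. Its x axis points from the wheel's axis towards the yellow pointer, and its yaw differs from start to start
- wheel (a joint): angle of the hand wheel (rad), 0 at the start with mark and handle at the pointer, growing clockwise seen from above (screw going down); one full turn = 6.283. It needs about 2 to 4 N at the handle to move, stays where it is left, and has no stop or detent at the turn
- axis (a point): point on the red hand wheel's vertical axis, 215 mm above the bench (mid-height of the handle's grip). Rim: a round bar 16 mm thick on a circle of 85 mm radius, top at 186 mm above the bench; three spokes; hub 42 mm in diameter, top at 192 mm; from the hub the plain screw end (19 mm diameter) stands up to 218 mm and sinks 12 mm per turn
- handle_mid (a point): middle of the upright black handle: a plain round grip, about 25 mm in diameter, 60 mm tall, standing on the rim 85 mm from the wheel's axis; this point is 30 mm below its top and 30 mm above the top of its socket (grip from 190 to 250 mm above the bench). The white mark is a stripe on the outer side of the socket, under the handle. Its pin only sits loosely in the socket
- handle (a joint): how far the handle has been lifted out of its socket (m); 0 = seated, at most 0.03
- pointer (a point): tip of the fixed yellow pointer just outside the rim, 112 mm from the wheel's axis, 182 mm above the bench; the pointer's post outside it reaches the same height
- collar: yellow plastic collar (open tube), 56 mm outside diameter, 50 mm high; stands loose on the bench, to be left alone; origin at the centre of its underside
- scale: dark wood slip, 120 x 30 x 12 mm; stands loose on the bench, to be left alone; origin at the centre of its underside
- hammer: hammer lying flat, wooden handle, 260 mm long; stands loose on the bench, to be left alone; origin at the centre of its underside
- wrench: steel wrench lying flat, 180 mm long; stands loose on the bench, to be left alone; origin at the centre of its underside
- spray: blue spray can, 52 mm diameter, 170 mm high; stands loose on the bench, to be left alone; origin at the centre of its underside
- resin: amber resin jar with black cap, 60 mm diameter, 90 mm high; stands loose on the bench, to be left alone; origin at the centre of its underside
- pail: small open steel pail, 110 mm diameter at the rim, 100 mm high; stands loose on the bench, to be left alone; origin at the centre of its underside

How it is judged:
On the way, in this order (a step that is already met when the one before it is completed fails the run):
1. the wheel is on the first half of its turn and the fingers push on its handle (value of joint wheel between 0.8 and 3 rad and contact force between the fingers and handle above 0.3 N), for 0.02 s.
2. the wheel is on the second half of its turn and the fingers push on its handle (value of joint wheel between 3.4 and 6 rad and contact force between the fingers and handle above 0.3 N), for 0.02 s.
At the end, for the whole second after the job is handed in: The wheel stands still exactly one clockwise turn from its start (6.283 rad, within 0.15 rad, about 13 mm at the handle), the handle is seated within 5 mm, and no other thing has moved 30 mm (value of joint wheel between 6.133 and 6.433 rad and velocity of joint wheel between -0.05 and 0.05 rad/s and value of joint handle below 0.005 m and distance of each of collar, scale, hammer, wrench, spray, resin, pail from where it was at the start of the episode below 0.03 m); the robot touches nothing.
It fails at once if the wheel is turned the wrong way by more than 0.35 rad (value of joint wheel below -0.35 rad).
It fails at once if the wheel runs past the full turn by more than 0.35 rad (value of joint wheel above 6.633 rad).
It fails at once if the handle is lifted 10 mm out of its socket (value of joint handle above 0.01 m).
It fails at once if the handle is gripped or struck hard (over 30 N) (contact force between the fingers and handle above 30 N).
It fails at once if a bystander is moved more than 30 mm (distance of any of collar, scale, hammer, wrench, spray, resin, pail from where it was at the start of the episode above 0.03 m).
It also fails if it takes over 58 s, if anything falls off the work surface, if the arm or the gripper's body presses on something with over 40 N, if the wrist force passes 120 N, or if a joint passes its speed limit or range.

## Working session

There is one attempt and no reset: what is moved stays moved. The work goes in short steps, Python scripts to look and compute and a tool call to move; the robot and the scene stay as the last step left them, time stands still between calls to the robot, and variables do not carry over. Pictures are saved under pics/ and viewed, at most 12 in all, crops included, and the job is handed in when it is done.

Besides the shell and the picture viewer there is one more tool, called after "Emit:" by a JSON object that holds its "api" and its "payload". send_rows: Moves the arm, as the interface text tells. Its arguments: {"type":"object","properties":{"deltas":{"type":"array","items":{"type":"number","minimum":-1,"maximum":1}}},"required":["deltas"]}

```bash
mkdir -p pics; ls
python3 - <<'E'
from plant import bot
import cv2,numpy as np
np.set_printoptions(precision=4,suppress=True)
for c in ["scene","top"]:
    p,d=bot.grab_frame(c); cv2.imwrite(f"pics/{c}0.png",p[:,:,::-1]); np.save(f"{c}_d.npy",d)
    ci=bot.camera_info(c); M,R,t=[np.array(ci[k]) for k in("mtx","R","t")]
    print(c,M.ravel(),-R.T@t,R[2])
    for q in ["axis","handle_mid","pointer","press"]:
        r=bot.spot_point(c,q)[:2]
        for o in r:
            u,v=o["location"]; ray=R.T@np.linalg.inv(M)@[u,v,1]; C=-R.T@t
            h=dict(axis=.215,handle_mid=.22,pointer=.182,press=0)[q]
            print(q,round(o["score"],2),u,v,C+ray*(h-C[2])/ray[2])
print(bot.read_state())
E
```

```text
pics
scene [488.4535   0.     266.5559   0.     488.4535 188.3871   0.       0.
   1.    ] [ 1.1604 -0.7957  1.3149] [-0.4174  0.5222 -0.7437]
axis 0.97 301.1 169.2 [0.5739 0.1095 0.215 ]
handle_mid 0.7 280.5 180.5 [0.5577 0.0257 0.22  ]
pointer 0.69 275.2 193.8 [ 0.5593 -0.0003  0.182 ]
press 0.67 295.3 212.9 [ 0.5712  0.1043 -0.    ]
top [353.3657   0.     251.0135   0.     353.3657 187.8807   0.       0.
   1.    ] [0.4473 0.0236 1.1781] [ 0.044   0.0285 -0.9986]
axis 0.84 231.8 157.4 [0.5744 0.1026 0.215 ]
axis 0.48 271.1 163.2 [ 0.5564 -0.0048  0.215 ]
handle_mid 0.6 264.8 157.7 [0.5712 0.0122 0.22  ]
pointer 0.66 272.2 162.3 [ 0.5626 -0.009   0.182 ]
press 0.75 235.1 166.2 [0.5729 0.1095 0.    ]
press 0.72 392.9 145.5 [ 0.6323 -0.4157  0.    ]
{'time_s': 0.5, 'joint_positions': array([-1.4473,  0.2907, -0.1534,  1.1267,  0.    ,  1.4315]), 'qd': array([ 0.0008, -0.0001,  0.0003, -0.0006,  0.0012, -0.0016]), 'joint_efforts': array([ -0.0001, -53.6653,  33.1444,   0.0031,  -0.0001,   0.    ]), 'tool_pos': array([ 0.1364, -0.507 ,  0.2453]), 'ee_rot': array([-3.1415, -0.    ,  0.2628]), 'force': array([ 0.4141, -0.2452,  0.5939]), 'ft_torque': array([ 0.018 , -0.0322, -0.0016]), 'finger_force': 0.0, 'opening': 0.9999920723394626}
```

Run:
```python
import cv2,numpy as np
a=cv2.imread("pics/top0.png");b=cv2.imread("pics/scene0.png")
cv2.imwrite("pics/topc.png",cv2.resize(a[80:260,140:380],None,fx=3.3,fy=3.3,interpolation=cv2.INTER_CUBIC))
```

```text
(no output)
```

View pics/scene0.png

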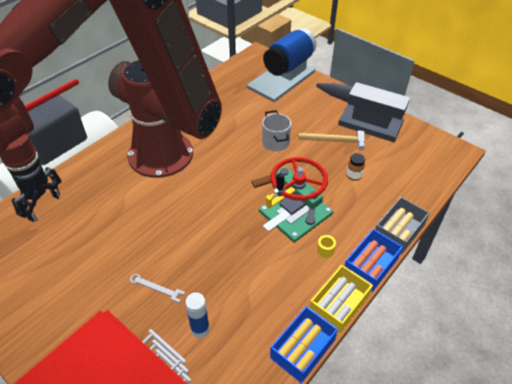

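View pics/topc.png

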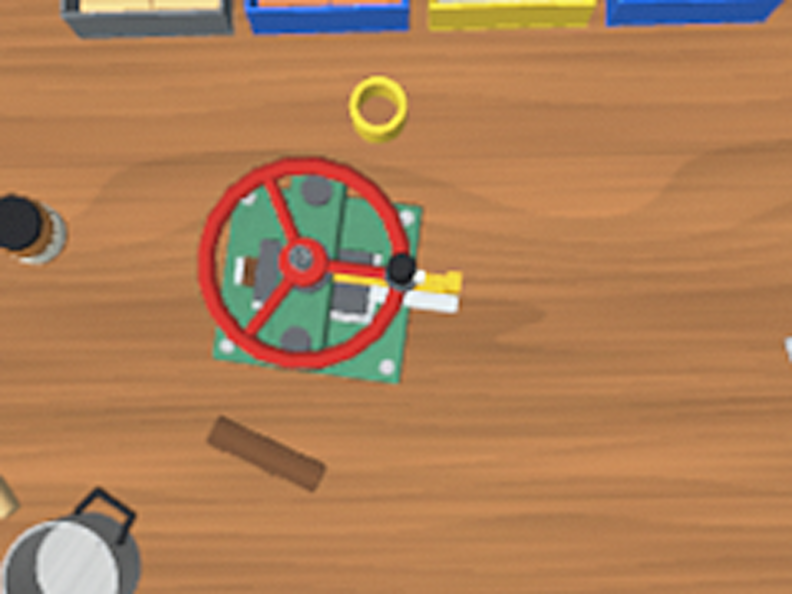

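The pictures show the wheel centred near (232,159) in the top view. The handle is at (261,162) on the pointer side (world −y), and the fingers are clear on the far left. Next I'll fit the rim.

```bash
cat > h.py <<'E'
import numpy as np,cv2
from plant import bot
np.set_printoptions(precision=4,suppress=True)
def cloud(c,save=None):
    p,d=bot.grab_frame(c)
    if save: cv2.imwrite(save,p[:,:,::-1])
    ci=bot.camera_info(c); M,R,t=[np.array(ci[k]) for k in("mtx","R","t")]
    v,u=np.mgrid[:384,:512]
    X=(np.stack([u,v,np.ones_like(u)],-1)@np.linalg.inv(M).T*d[...,None]-t)@R
    return p.astype(int),X
def near(X,c,r): return np.hypot(X[...,0]-c[0],X[...,1]-c[1])<r
E
python3 - <<'E'
from h import *
from scipy.optimize import least_squares
for c in("top","scene"):
    p,X=cloud(c)
    m=near(X,(.573,.105),.13)
    red=m&(p[...,0]>130)&(p[...,1]<70)&(p[...,2]<70)&(X[...,2]>.15)&(X[...,2]<.2)
    P=X[red]; f=lambda q:np.hypot(P[:,0]-q[0],P[:,1]-q[1])-.085
    q=least_squares(f,[.573,.105],loss="soft_l1",f_scale=.004).x
    blk=m&(p.max(-1)<70)&(X[...,2]>.2)&(X[...,2]<.27)
    B=X[blk]; yel=near(X,(.565,0),.05)&(p[...,0]>150)&(p[...,2]<70)&(X[...,2]>.165); Y=X[yel]
    print(c,len(P),q,P[:,2].max(),"black",len(B),B.mean(0),B[:,2].max() if len(B) else 0,"yel",len(Y),Y.mean(0))
    for K in(B,Y): print(np.degrees(np.arctan2(*(K.mean(0)[:2]-q)[::-1])),np.hypot(*(K.mean(0)[:2]-q)))
E
```

```text
top 1059 [0.5739 0.1056] 0.19613636774016385 black 60 [0.5594 0.0217 0.2462] 0.2539858550319391 yel 108 [0.5644 0.0172 0.184 ]
-99.80587891505243 0.08511914702084587
-96.16223050569924 0.08882462935830976
scene 703 [0.5725 0.1008] 0.19579598996742142 black 98 [0.5636 0.0139 0.2319] 0.25475015586136657 yel 94 [0.5646 0.0072 0.182 ]
-95.83795051194403 0.08736322094759895
-94.84130168530734 0.0939578642556229
```

Emit:
{"api": "send_rows", "payload": {"deltas": [0, 0, -0.2, 0, 0, 0, 1, 0.2, -0.2, -0.2, 0, 0, -0.3, 1, 0.4, -0.4, -0.2, 0, 0, -0.6, 1, 0.5, -0.5, -0.2, 0, 0, -1, 1, 0.5, -0.5, -0.2, 0, 0, -1, 1]}}

```text
time_s: 1.23
tool_pos: [0.2613, -0.2894, 0.3245]
ee_rot: [3.141, -0.0, 0.765]
force: [1.6, 0.4, -0.7]
opening: -0.003
finger_force: 0.0
```

Emit:
{"api": "send_rows", "payload": {"deltas": [0.13, 0, 0, 0, 0, -0.3, 1, 0.26, 0, 0, 0, 0, -0.6, 1, 0.4, 0, 0, 0, 0, -0.9, 1, 0.55, 0, 0, 0, 0, -1, 1, 0.7, 0, 0, 0, 0, -1, 1, 0.8, 0, 0, 0, 0, -1, 1, 0.9, 0, 0, 0, 0, -1, 1, 0.9, 0, 0, 0, 0, -1, 1]}}

```text
time_s: 2.22
tool_pos: [0.5222, -0.0406, 0.3237]
ee_rot: [-3.141, -0.0, 1.266]
force: [-0.4, -0.6, 0.3]
opening: 0.004
finger_force: 0.0
```

Emit:
{"api": "send_rows", "payload": {"deltas": [0.12, 0.08, 0, 0, 0, -0.15, 1, 0.235, 0.166, 0, 0, 0, -0.32, 1, 0.235, 0.166, 0, 0, 0, -0.32, 1, 0.235, 0.166, 0.1, 0, 0, -0.32, 1, 0.235, 0.166, 0.2, 0, 0, -0.32, 1, 0.235, 0.166, 0.258, 0, 0, -0.32, 1, 0.235, 0.166, 0.258, 0, 0, -0.32, 1]}}

```text
time_s: 3.1
tool_pos: [0.6109, 0.0262, 0.2199]
ee_rot: [-3.138, 0.001, 1.421]
force: [-0.5, 0.5, 0.4]
opening: -0.001
finger_force: 0.0
```

Run:
```python
from h import *
p,X=cloud("scene","pics/s1.png"); a=cv2.imread("pics/s1.png")
cv2.imwrite("pics/s1c.png",cv2.resize(a[110:250,220:380],None,fx=4,fy=4,interpolation=cv2.INTER_CUBIC))
print(bot.read_state()["joint_positions"])
```

```text
[-0.0763  0.472   0.0558  1.1554 -0.0002  1.6436]
```

View pics/s1c.png

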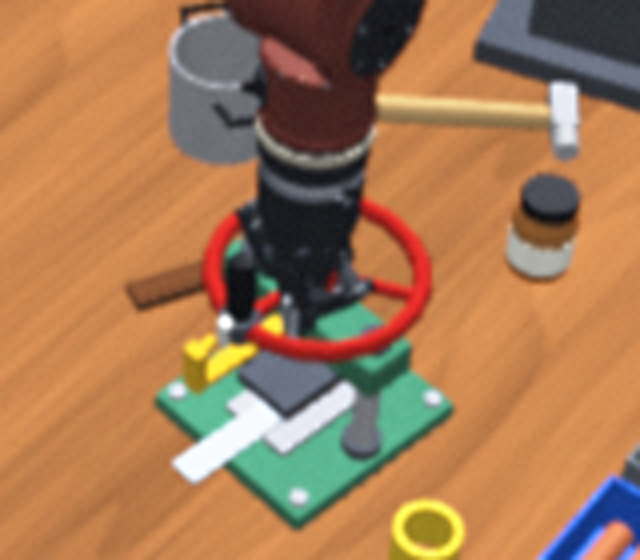

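```bash
cat > arc.py <<'E'
import sys
from h import *
C=np.array([.5735,.104]); yaw=1.4228
def arc(f0,step,n,z=.220):
    s=bot.read_state(); P=s["tool_pos"]; v=P[:2]-C
    print(s["time_s"],P,"phi",np.degrees(np.arctan2(v[1],v[0])),"r",np.hypot(*v),s["force"])
    tx=np.array([np.cos(yaw),np.sin(yaw)]); ty=np.array([tx[1],-tx[0]]); out=[]
    for k in range(1,n+1):
        f=np.radians(f0-step*k); d=C+.085*np.array([np.cos(f),np.sin(f)])-P[:2]
        out+=[round(float(d@tx/.4),3),round(float(d@ty/.4),3),round((P[2]-z)/.4,3),0,0,0,1]
    print(out)
if __name__=="__main__": arc(*map(float,sys.argv[1:3]),int(sys.argv[3]))
E
python3 arc.py -64 4 20
```

```text
3.15 [0.612  0.0263 0.2214] phi -63.664627132646 r 0.08671794066045792 [-0.128   0.1242  0.4363]
[-0.005, -0.016, np.float64(0.004), 0, 0, 0, 1, -0.012, -0.029, np.float64(0.004), 0, 0, 0, 1, -0.018, -0.043, np.float64(0.004), 0, 0, 0, 1, -0.024, -0.056, np.float64(0.004), 0, 0, 0, 1, -0.028, -0.071, np.float64(0.004), 0, 0, 0, 1, -0.031, -0.085, np.float64(0.004), 0, 0, 0, 1, -0.033, -0.1, np.float64(0.004), 0, 0, 0, 1, -0.034, -0.115, np.float64(0.004), 0, 0, 0, 1, -0.034, -0.129, np.float64(0.004), 0, 0, 0, 1, -0.034, -0.144, np.float64(0.004), 0, 0, 0, 1, -0.032, -0.159, np.float64(0.004), 0, 0, 0, 1, -0.029, -0.173, np.float64(0.004), 0, 0, 0, 1, -0.025, -0.188, np.float64(0.004), 0, 0, 0, 1, -0.02, -0.202, np.float64(0.004), 0, 0, 0, 1, -0.014, -0.215, np.float64(0.004), 0, 0, 0, 1, -0.007, -0.228, np.float64(0.004), 0, 0, 0, 1, 0.001, -0.241, np.float64(0.004), 0, 0, 0, 1, 0.009, -0.253, np.float64(0.004), 0, 0, 0, 1, 0.019, -0.265, np.float64(0.004), 0, 0, 0, 1, 0.029, -0.275, np.float64(0.004), 0, 0, 0, 1]
```

Emit:
{"api": "send_rows", "payload": {"deltas": [-0.005, -0.016, 0, 0, 0, 0, 1, -0.012, -0.029, 0, 0, 0, 0, 1, -0.018, -0.043, 0, 0, 0, 0, 1, -0.024, -0.056, 0, 0, 0, 0, 1, -0.028, -0.071, 0, 0, 0, 0, 1, -0.031, -0.085, 0, 0, 0, 0, 1, -0.033, -0.1, 0, 0, 0, 0, 1, -0.034, -0.115, 0, 0, 0, 0, 1, -0.034, -0.129, 0, 0, 0, 0, 1, -0.034, -0.144, 0, 0, 0, 0, 1, -0.032, -0.159, 0, 0, 0, 0, 1, -0.029, -0.173, 0, 0, 0, 0, 1, -0.025, -0.188, 0, 0, 0, 0, 1, -0.02, -0.202, 0, 0, 0, 0, 1, -0.014, -0.215, 0, 0, 0, 0, 1, -0.007, -0.228, 0, 0, 0, 0, 1, 0.001, -0.241, 0, 0, 0, 0, 1, 0.009, -0.253, 0, 0, 0, 0, 1, 0.019, -0.265, 0, 0, 0, 0, 1, 0.029, -0.275, 0, 0, 0, 0, 1]}}

```text
time_s: 5.65
tool_pos: [0.5051, 0.055, 0.221]
ee_rot: [-3.141, 0.0, 1.423]
force: [1.3, -2.1, 0.5]
opening: -0.005
finger_force: 0.0
```

```bash
sed -i 's/round((P\[2\]-z)\/.4,3)/0/' arc.py; python3 arc.py -144 4 20
python3 - <<'E'
from h import *
for c in("top","scene"):
    p,X=cloud(c,f"pics/{c}2.png")
    a=cv2.imread(f"pics/{c}2.png"); r=a[110:250,220:380] if c=="scene" else a[100:240,160:320]
    cv2.imwrite(f"pics/{c}2c.png",cv2.resize(r,None,fx=2.4,fy=2.4,interpolation=cv2.INTER_CUBIC))
cv2.imwrite("pics/both2.png",cv2.hconcat([cv2.imread("pics/scene2c.png"),cv2.imread("pics/top2c.png")]))
E
```

```text
5.65 [0.5051 0.055  0.221 ] phi -144.37463248864915 r 0.08411883996890868 [ 1.2816 -2.0854  0.5151]
[0.008, -0.011, 0, 0, 0, 0, 1, 0.02, -0.02, 0, 0, 0, 0, 1, 0.032, -0.028, 0, 0, 0, 0, 1, 0.045, -0.036, 0, 0, 0, 0, 1, 0.058, -0.042, 0, 0, 0, 0, 1, 0.072, -0.048, 0, 0, 0, 0, 1, 0.086, -0.053, 0, 0, 0, 0, 1, 0.1, -0.056, 0, 0, 0, 0, 1, 0.115, -0.059, 0, 0, 0, 0, 1, 0.13, -0.061, 0, 0, 0, 0, 1, 0.145, -0.061, 0, 0, 0, 0, 1, 0.159, -0.061, 0, 0, 0, 0, 1, 0.174, -0.06, 0, 0, 0, 0, 1, 0.189, -0.057, 0, 0, 0, 0, 1, 0.203, -0.054, 0, 0, 0, 0, 1, 0.217, -0.049, 0, 0, 0, 0, 1, 0.231, -0.044, 0, 0, 0, 0, 1, 0.245, -0.037, 0, 0, 0, 0, 1, 0.257, -0.03, 0, 0, 0, 0, 1, 0.27, -0.022, 0, 0, 0, 0, 1]
```

View pics/both2.png

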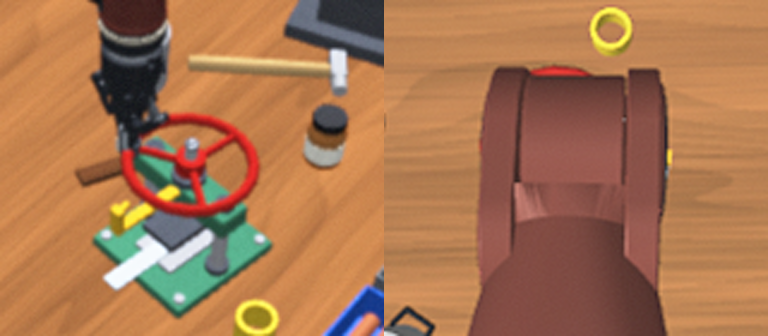

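The wheel is turning: the spokes have moved and the push is about 2.4 N. In the scene view the handle is hidden behind the fingers, at crop position (130,140). I'll continue.

Emit:
{"api": "send_rows", "payload": {"deltas": [0.008, -0.011, 0, 0, 0, 0, 1, 0.02, -0.02, 0, 0, 0, 0, 1, 0.032, -0.028, 0, 0, 0, 0, 1, 0.045, -0.036, 0, 0, 0, 0, 1, 0.058, -0.042, 0, 0, 0, 0, 1, 0.072, -0.048, 0, 0, 0, 0, 1, 0.086, -0.053, 0, 0, 0, 0, 1, 0.1, -0.056, 0, 0, 0, 0, 1, 0.115, -0.059, 0, 0, 0, 0, 1, 0.13, -0.061, 0, 0, 0, 0, 1, 0.145, -0.061, 0, 0, 0, 0, 1, 0.159, -0.061, 0, 0, 0, 0, 1, 0.174, -0.06, 0, 0, 0, 0, 1, 0.189, -0.057, 0, 0, 0, 0, 1, 0.203, -0.054, 0, 0, 0, 0, 1, 0.217, -0.049, 0, 0, 0, 0, 1, 0.231, -0.044, 0, 0, 0, 0, 1, 0.245, -0.037, 0, 0, 0, 0, 1, 0.257, -0.03, 0, 0, 0, 0, 1, 0.27, -0.022, 0, 0, 0, 0, 1]}}

```text
time_s: 8.25
tool_pos: [0.5128, 0.1632, 0.2209]
ee_rot: [-3.141, 0.0, 1.423]
force: [-0.5, -3.7, 1.5]
opening: -0.002
finger_force: 0.0
```

```bash
python3 arc.py -224 4 20
```

```text
8.25 [0.5128 0.1632 0.2209] phi 135.72786995858596 r 0.08475616826455099 [-0.5329 -3.7295  1.545 ]
[0.011, 0.008, 0, 0, 0, 0, 1, 0.022, 0.018, 0, 0, 0, 0, 1, 0.033, 0.028, 0, 0, 0, 0, 1, 0.042, 0.04, 0, 0, 0, 0, 1, 0.051, 0.052, 0, 0, 0, 0, 1, 0.059, 0.064, 0, 0, 0, 0, 1, 0.066, 0.077, 0, 0, 0, 0, 1, 0.072, 0.091, 0, 0, 0, 0, 1, 0.078, 0.105, 0, 0, 0, 0, 1, 0.082, 0.119, 0, 0, 0, 0, 1, 0.085, 0.133, 0, 0, 0, 0, 1, 0.087, 0.148, 0, 0, 0, 0, 1, 0.088, 0.163, 0, 0, 0, 0, 1, 0.089, 0.178, 0, 0, 0, 0, 1, 0.088, 0.192, 0, 0, 0, 0, 1, 0.086, 0.207, 0, 0, 0, 0, 1, 0.083, 0.222, 0, 0, 0, 0, 1, 0.079, 0.236, 0, 0, 0, 0, 1, 0.074, 0.25, 0, 0, 0, 0, 1, 0.068, 0.263, 0, 0, 0, 0, 1]
```

Emit:
{"api": "send_rows", "payload": {"deltas": [0.011, 0.008, 0, 0, 0, 0, 1, 0.022, 0.018, 0, 0, 0, 0, 1, 0.033, 0.028, 0, 0, 0, 0, 1, 0.042, 0.04, 0, 0, 0, 0, 1, 0.051, 0.052, 0, 0, 0, 0, 1, 0.059, 0.064, 0, 0, 0, 0, 1, 0.066, 0.077, 0, 0, 0, 0, 1, 0.072, 0.091, 0, 0, 0, 0, 1, 0.078, 0.105, 0, 0, 0, 0, 1, 0.082, 0.119, 0, 0, 0, 0, 1]}}

```text
time_s: 9.5
tool_pos: [0.5654, 0.1881, 0.2218]
ee_rot: [3.141, 0.0, 1.422]
force: [-3.6, -5.9, 7.1]
opening: -0.001
finger_force: 3.9
```

```bash
python3 arc.py -264 4 20
```

```text
9.5 [0.5654 0.1881 0.2218] phi 95.52792815875206 r 0.08447172066520083 [-3.571  -5.9146  7.149 ]
[0.004, 0.012, 0, 0, 0, 0, 1, 0.006, 0.027, 0, 0, 0, 0, 1, 0.007, 0.042, 0, 0, 0, 0, 1, 0.008, 0.057, 0, 0, 0, 0, 1, 0.007, 0.072, 0, 0, 0, 0, 1, 0.005, 0.086, 0, 0, 0, 0, 1, 0.002, 0.101, 0, 0, 0, 0, 1, -0.002, 0.115, 0, 0, 0, 0, 1, -0.007, 0.129, 0, 0, 0, 0, 1, -0.013, 0.143, 0, 0, 0, 0, 1, -0.02, 0.156, 0, 0, 0, 0, 1, -0.028, 0.168, 0, 0, 0, 0, 1, -0.036, 0.181, 0, 0, 0, 0, 1, -0.046, 0.192, 0, 0, 0, 0, 1, -0.056, 0.203, 0, 0, 0, 0, 1, -0.067, 0.213, 0, 0, 0, 0, 1, -0.079, 0.222, 0, 0, 0, 0, 1, -0.091, 0.23, 0, 0, 0, 0, 1, -0.104, 0.238, 0, 0, 0, 0, 1, -0.117, 0.245, 0, 0, 0, 0, 1]
```

Run:
```python
from h import *
p,X=cloud("scene","pics/s3.png"); a=cv2.imread("pics/s3.png")
cv2.imwrite("pics/s3c.png",cv2.resize(a[100:230,220:380],None,fx=4.5,fy=4.5,interpolation=cv2.INTER_CUBIC))
print(bot.read_state()["force"],bot.read_state()["ft_torque"])
for q in("handle_mid","handle"):print(bot.spot_point("scene",q))
```

```text
[-2.0929 -4.0455  7.031 ] [-0.7052  0.2926 -0.0278]
[{'location': [319.1, 157.4], 'score': 0.43}]Traceback (most recent call last):
  File "<stdin>", line 5, in <module>
ValueError: it knows: axis, collar, hammer, handle_mid, pail, pointer, press, resin, scale, spray, wrench
```

View pics/s3c.png

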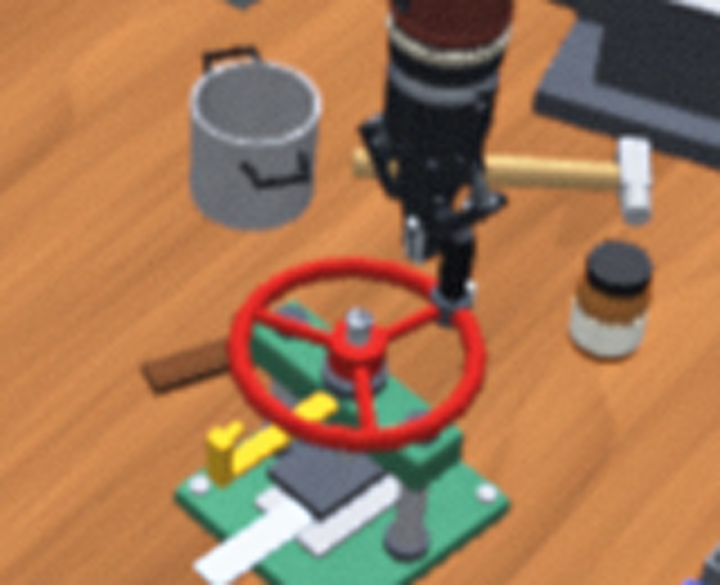

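Emit:
{"api": "send_rows", "payload": {"deltas": [-0.01, -0.02, 0, 0, 0, 0, 1, -0.022, -0.057, 0, 0, 0, 0, 1, -0.022, -0.057, 0, 0, 0, -0.3, 1, -0.022, -0.057, 0, 0, 0, -0.6, 1, -0.022, -0.057, 0, 0, 0, -0.9, 1, -0.022, -0.057, 0, 0, 0, -0.9, 1]}}

```text
time_s: 10.35
tool_pos: [0.5406, 0.1833, 0.2209]
ee_rot: [-3.141, -0.001, 1.872]
force: [0.4, -0.4, 0.2]
opening: 0.006
finger_force: 0.0
```

Emit:
{"api": "send_rows", "payload": {"deltas": [0, 0, 0, 0, 0, -0.3, 1, 0, 0, 0, 0, 0, -0.6, 1, 0, 0, 0, 0, 0, -0.9, 1, 0, 0, 0, 0, 0, -0.9, 1]}}

```text
time_s: 10.85
tool_pos: [0.5408, 0.1832, 0.221]
ee_rot: [3.142, -0.0, 2.319]
force: [0.3, 0.5, 0.4]
opening: -0.001
finger_force: 0.0
```

Emit:
{"api": "send_rows", "payload": {"deltas": [0, 0, 0, 0, 0, -0.3, 1, 0, 0, 0, 0, 0, -0.6, 1, 0, 0, 0, 0, 0, -0.8, 1, 0, 0, 0, 0, 0, -0.8, 1]}}

```text
time_s: 11.35
tool_pos: [0.5409, 0.1831, 0.221]
ee_rot: [3.142, -0.0, 2.718]
force: [-0.7, 0.6, -0.0]
opening: -0.001
finger_force: 0.0
```

```bash
cat > arc2.py <<'E'
import sys
from h import *
C=np.array([.5735,.104])
def arc(f0,step,n,yaw,dy,z=None):  # yaw (deg, commanded now), dy deg per row
    s=bot.read_state(); P=s["tool_pos"]; v=P[:2]-C
    print(s["time_s"],P,"phi",np.degrees(np.arctan2(v[1],v[0])),"r",np.hypot(*v),s["ee_rot"],s["force"],s["joint_positions"])
    y=np.radians(yaw);tx=np.array([np.cos(y),np.sin(y)]); ty=np.array([tx[1],-tx[0]])
    for k in range(1,n+1):
        f=np.radians(f0-step*k); d=C+.085*np.array([np.cos(f),np.sin(f)])-P[:2]
        print([round(float(d@tx/.4),3),round(float(d@ty/.4),3),0,0,0,round(float(np.radians(dy*k)/.5),2),1],end=",")
if __name__=="__main__": a=list(map(float,sys.argv[1:])); arc(a[0],a[1],int(a[2]),a[3],a[4])
E
python3 - <<'E'
from h import *
p,X=cloud("scene","pics/s4.png"); a=cv2.imread("pics/s4.png")
cv2.imwrite("pics/s4c.png",cv2.resize(a[100:230,220:380],None,fx=4.5,fy=4.5,interpolation=cv2.INTER_CUBIC))
ci=bot.camera_info("scene"); M,R,t=[np.array(ci[k]) for k in("mtx","R","t")]
for o in bot.spot_point("scene","handle_mid"):
    ray=R.T@np.linalg.inv(M)@[*o["location"],1]; C=-R.T@t; w=C+ray*(.213-C[2])/ray[2]; v=w[:2]-[.5735,.104]
    print(o,w,np.degrees(np.arctan2(v[1],v[0])),np.hypot(*v))
E
python3 arc2.py 112 4 20 155.9 -2
```

```text
{'location': [318.5, 158.2], 'score': 0.63} [0.5857 0.1872 0.213 ] 81.68312182565693 0.08403664439399111
11.45 [0.5409 0.183  0.221 ] phi 112.42657172880689 r 0.08548506866206423 [ 3.1416 -0.0001  2.7177] [ 0.1105  0.1509 -0.944 ] [ 0.1982  0.3919 -0.071   1.1079  0.0001  0.6221]
[-0.013, 0.011, 0, 0, 0, -0.07, 1],[-0.024, 0.02, 0, 0, 0, -0.14, 1],[-0.036, 0.029, 0, 0, 0, -0.21, 1],[-0.049, 0.037, 0, 0, 0, -0.28, 1],[-0.062, 0.044, 0, 0, 0, -0.35, 1],[-0.075, 0.05, 0, 0, 0, -0.42, 1],[-0.089, 0.055, 0, 0, 0, -0.49, 1],[-0.103, 0.059, 0, 0, 0, -0.56, 1],[-0.118, 0.062, 0, 0, 0, -0.63, 1],[-0.133, 0.064, 0, 0, 0, -0.7, 1],[-0.147, 0.065, 0, 0, 0, -0.77, 1],[-0.162, 0.065, 0, 0, 0, -0.84, 1],[-0.177, 0.064, 0, 0, 0, -0.91, 1],[-0.192, 0.062, 0, 0, 0, -0.98, 1],[-0.206, 0.059, 0, 0, 0, -1.05, 1],[-0.22, 0.055, 0, 0, 0, -1.12, 1],[-0.234, 0.05, 0, 0, 0, -1.19, 1],[-0.248, 0.044, 0, 0, 0, -1.26, 1],[-0.261, 0.037, 0, 0, 0, -1.33, 1],[-0.274, 0.029, 0, 0, 0, -1.4, 1],
```

View pics/s4c.png

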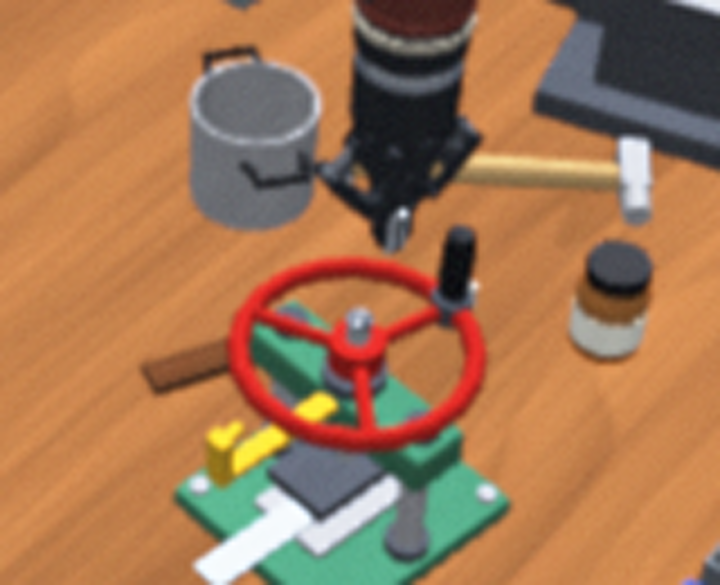

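```bash
python3 arc2.py 112 4 11 155.7 2.5
```

```text
11.45 [0.5409 0.183  0.221 ] phi 112.42657172880689 r 0.08548506866206423 [ 3.1416 -0.0001  2.7177] [ 0.1105  0.1509 -0.944 ] [ 0.1982  0.3919 -0.071   1.1079  0.0001  0.6221]
[-0.013, 0.011, 0, 0, 0, 0.09, 1],[-0.024, 0.02, 0, 0, 0, 0.17, 1],[-0.036, 0.029, 0, 0, 0, 0.26, 1],[-0.048, 0.037, 0, 0, 0, 0.35, 1],[-0.061, 0.044, 0, 0, 0, 0.44, 1],[-0.075, 0.05, 0, 0, 0, 0.52, 1],[-0.089, 0.055, 0, 0, 0, 0.61, 1],[-0.103, 0.059, 0, 0, 0, 0.7, 1],[-0.118, 0.063, 0, 0, 0, 0.79, 1],[-0.132, 0.065, 0, 0, 0, 0.87, 1],[-0.147, 0.066, 0, 0, 0, 0.96, 1],
```

Emit:
{"api": "send_rows", "payload": {"deltas": [-0.013, 0.011, 0, 0, 0, 0.09, 1, -0.024, 0.02, 0, 0, 0, 0.17, 1, -0.036, 0.029, 0, 0, 0, 0.26, 1, -0.048, 0.037, 0, 0, 0, 0.35, 1, -0.061, 0.044, 0, 0, 0, 0.44, 1, -0.075, 0.05, 0, 0, 0, 0.52, 1, -0.089, 0.055, 0, 0, 0, 0.61, 1, -0.103, 0.059, 0, 0, 0, 0.7, 1, -0.118, 0.063, 0, 0, 0, 0.79, 1, -0.132, 0.065, 0, 0, 0, 0.87, 1, -0.147, 0.066, 0, 0, 0, 0.96, 1]}}

```text
time_s: 12.82
tool_pos: [0.6052, 0.1832, 0.2209]
ee_rot: [-3.141, -0.001, 2.239]
force: [-2.6, 0.1, 0.5]
opening: 0.003
finger_force: 0.9
```

```bash
python3 arc2.py 68 4 11 128.2 2.5
```

```text
12.825 [0.6052 0.1832 0.2209] phi 68.20053822442263 r 0.08526773736625713 [-3.1408 -0.0006  2.2389] [-2.5935  0.1262  0.5208] [0.1783 0.5113 0.1187 1.1792 0.0001 1.081 ]
[-0.014, 0.007, 0, 0, 0, 0.09, 1],[-0.028, 0.013, 0, 0, 0, 0.17, 1],[-0.042, 0.018, 0, 0, 0, 0.26, 1],[-0.056, 0.022, 0, 0, 0, 0.35, 1],[-0.07, 0.025, 0, 0, 0, 0.44, 1],[-0.085, 0.027, 0, 0, 0, 0.52, 1],[-0.1, 0.028, 0, 0, 0, 0.61, 1],[-0.115, 0.028, 0, 0, 0, 0.7, 1],[-0.13, 0.027, 0, 0, 0, 0.79, 1],[-0.144, 0.025, 0, 0, 0, 0.87, 1],[-0.159, 0.021, 0, 0, 0, 0.96, 1],
```

Clean push of about 2.6 N with no vertical load.

Emit:
{"api": "send_rows", "payload": {"deltas": [-0.014, 0.007, 0, 0, 0, 0.09, 1, -0.028, 0.013, 0, 0, 0, 0.17, 1, -0.042, 0.018, 0, 0, 0, 0.26, 1, -0.056, 0.022, 0, 0, 0, 0.35, 1, -0.07, 0.025, 0, 0, 0, 0.44, 1, -0.085, 0.027, 0, 0, 0, 0.52, 1, -0.1, 0.028, 0, 0, 0, 0.61, 1, -0.115, 0.028, 0, 0, 0, 0.7, 1, -0.13, 0.027, 0, 0, 0, 0.79, 1, -0.144, 0.025, 0, 0, 0, 0.87, 1, -0.159, 0.021, 0, 0, 0, 0.96, 1]}}

```text
time_s: 14.2
tool_pos: [0.6517, 0.1384, 0.2211]
ee_rot: [3.142, -0.0, 1.76]
force: [-3.1, 0.7, 0.4]
opening: 0.002
finger_force: 1.3
```

```bash
python3 arc2.py 24 4 11 100.7 2.5
```

```text
14.2 [0.6517 0.1384 0.2211] phi 23.708667438135176 r 0.08545199410946465 [ 3.1416 -0.0001  1.76  ] [-3.0662  0.6792  0.3991] [0.0995 0.5797 0.235  1.2261 0.0001 1.4811]
[-0.014, 0.002, 0, 0, 0, 0.09, 1],[-0.028, 0.003, 0, 0, 0, 0.17, 1],[-0.043, 0.004, 0, 0, 0, 0.26, 1],[-0.058, 0.004, 0, 0, 0, 0.35, 1],[-0.073, 0.003, 0, 0, 0, 0.44, 1],[-0.088, 0.001, 0, 0, 0, 0.52, 1],[-0.102, -0.003, 0, 0, 0, 0.61, 1],[-0.116, -0.007, 0, 0, 0, 0.7, 1],[-0.13, -0.012, 0, 0, 0, 0.79, 1],[-0.144, -0.018, 0, 0, 0, 0.87, 1],[-0.157, -0.025, 0, 0, 0, 0.96, 1],
```

```bash
cat > see.py <<'E'
import sys
from h import *
n=sys.argv[1]
p,X=cloud("scene",f"pics/{n}.png"); a=cv2.imread(f"pics/{n}.png")
cv2.imwrite(f"pics/{n}c.png",cv2.resize(a[100:230,220:380],None,fx=4.5,fy=4.5,interpolation=cv2.INTER_CUBIC))
ci=bot.camera_info("scene"); M,R,t=[np.array(ci[k]) for k in("mtx","R","t")]
for o in bot.spot_point("scene","handle_mid"):
    ray=R.T@np.linalg.inv(M)@[*o["location"],1]; C=-R.T@t; w=C+ray*(.210-C[2])/ray[2]; v=w[:2]-[.5735,.104]
    print(o,w,np.degrees(np.arctan2(v[1],v[0])),np.hypot(*v))
print(bot.read_state()["force"])
E
python3 see.py s5
```

```text
{'location': [321.6, 177.6], 'score': 0.52} [0.6417 0.126  0.21  ] 17.92441660592295 0.07163253498798125
[-0.3422 -0.3091  0.6562]
```

View pics/s5c.png

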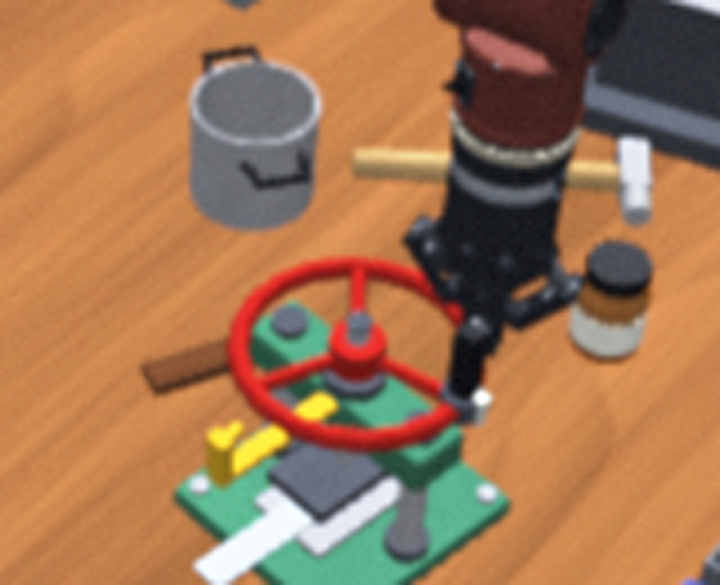

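The handle stands in front of the fingers, with its socket at crop (460,400), and is seated. I'll continue.

Emit:
{"api": "send_rows", "payload": {"deltas": [-0.014, 0.002, 0, 0, 0, 0.09, 1, -0.028, 0.003, 0, 0, 0, 0.17, 1, -0.043, 0.004, 0, 0, 0, 0.26, 1, -0.058, 0.004, 0, 0, 0, 0.35, 1, -0.073, 0.003, 0, 0, 0, 0.44, 1, -0.088, 0.001, 0, 0, 0, 0.52, 1, -0.102, -0.003, 0, 0, 0, 0.61, 1, -0.116, -0.007, 0, 0, 0, 0.7, 1, -0.13, -0.012, 0, 0, 0, 0.79, 1, -0.144, -0.018, 0, 0, 0, 0.87, 1, -0.157, -0.025, 0, 0, 0, 0.96, 1]}}

```text
time_s: 15.68
tool_pos: [0.6538, 0.0747, 0.2211]
ee_rot: [3.141, -0.0, 1.28]
force: [-1.2, 3.9, 0.3]
opening: 0.003
finger_force: 1.2
```

```bash
python3 see.py s6;python3 arc2.py -20 4 11 73.2 2.5
```

```text
{'location': [326.8, 251.1], 'score': 0.61} [ 0.8127 -0.0902  0.21  ] -39.07885514681006 0.30813983576171
{'location': [305.3, 187.3], 'score': 0.6} [0.6274 0.0603 0.21  ] -39.0286233808198 0.06935830221398726
[0.1172 0.2414 0.7657]
15.775 [0.6539 0.074  0.2212] phi -20.46156750340051 r 0.0857701031095517 [3.1408 0.0008 1.2802] [0.1172 0.2414 0.7657] [ 0.0022  0.5621  0.2052  1.2134 -0.001   1.8636]
[-0.013, -0.003, 0, 0, 0, 0.09, 1],[-0.028, -0.006, 0, 0, 0, 0.17, 1],[-0.042, -0.009, 0, 0, 0, 0.26, 1],[-0.056, -0.013, 0, 0, 0, 0.35, 1],[-0.07, -0.019, 0, 0, 0, 0.44, 1],[-0.083, -0.025, 0, 0, 0, 0.52, 1],[-0.096, -0.032, 0, 0, 0, 0.61, 1],[-0.109, -0.04, 0, 0, 0, 0.7, 1],[-0.121, -0.049, 0, 0, 0, 0.79, 1],[-0.132, -0.059, 0, 0, 0, 0.87, 1],[-0.142, -0.07, 0, 0, 0, 0.96, 1],
```

View pics/s6c.png

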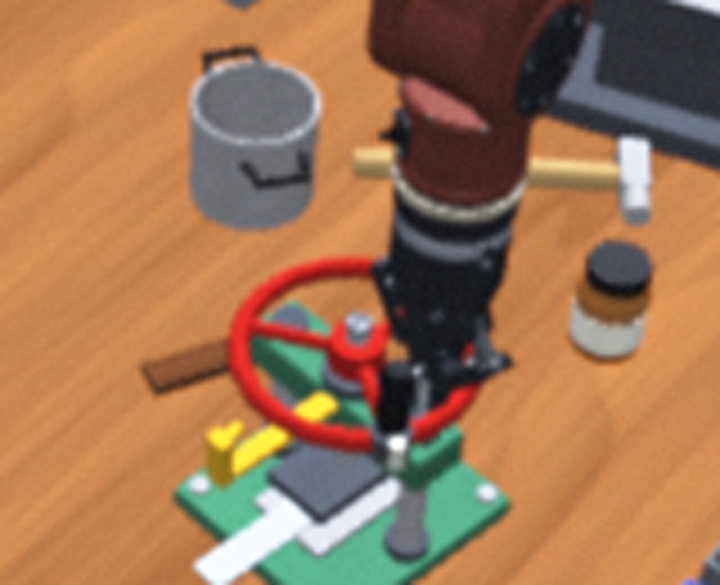

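The handle is ahead of the fingers, with its socket at crop (393,440), about 18.5° in front of the probe. I'll push 44° more, stopping short, and then measure.

Emit:
{"api": "send_rows", "payload": {"deltas": [-0.013, -0.003, 0, 0, 0, 0.09, 1, -0.028, -0.006, 0, 0, 0, 0.17, 1, -0.042, -0.009, 0, 0, 0, 0.26, 1, -0.056, -0.013, 0, 0, 0, 0.35, 1, -0.07, -0.019, 0, 0, 0, 0.44, 1, -0.083, -0.025, 0, 0, 0, 0.52, 1, -0.096, -0.032, 0, 0, 0, 0.61, 1, -0.109, -0.04, 0, 0, 0, 0.7, 1, -0.121, -0.049, 0, 0, 0, 0.79, 1, -0.132, -0.059, 0, 0, 0, 0.87, 1, -0.142, -0.07, 0, 0, 0, 0.96, 1]}}

```text
time_s: 17.15
tool_pos: [0.6106, 0.0283, 0.2211]
ee_rot: [3.141, -0.0, 0.8]
force: [1.6, 3.1, 0.6]
opening: 0.001
finger_force: 0.0
```

```bash
python3 see.py s7;python3 arc2.py -64 2 10 45.7 0
```

```text
{'location': [285.5, 185.7], 'score': 0.46} [0.5773 0.0262 0.21  ] -87.18632229246812 0.07793716712188284
[-0.2095 -0.2195 -0.1059]
17.25 [0.6101 0.028  0.2211] phi -64.25344120844841 r 0.08433924481401071 [3.1415 0.0009 0.801 ] [-0.2095 -0.2195 -0.1059] [-0.0733  0.4685  0.0492  1.152  -0.0007  2.2673]
[-0.007, -0.001, 0, 0, 0, 0.0, 1],[-0.013, -0.004, 0, 0, 0, 0.0, 1],[-0.02, -0.007, 0, 0, 0, 0.0, 1],[-0.027, -0.01, 0, 0, 0, 0.0, 1],[-0.033, -0.014, 0, 0, 0, 0.0, 1],[-0.04, -0.017, 0, 0, 0, 0.0, 1],[-0.046, -0.021, 0, 0, 0, 0.0, 1],[-0.052, -0.026, 0, 0, 0, 0.0, 1],[-0.058, -0.03, 0, 0, 0, 0.0, 1],[-0.064, -0.035, 0, 0, 0, 0.0, 1],
```

View pics/s7c.png

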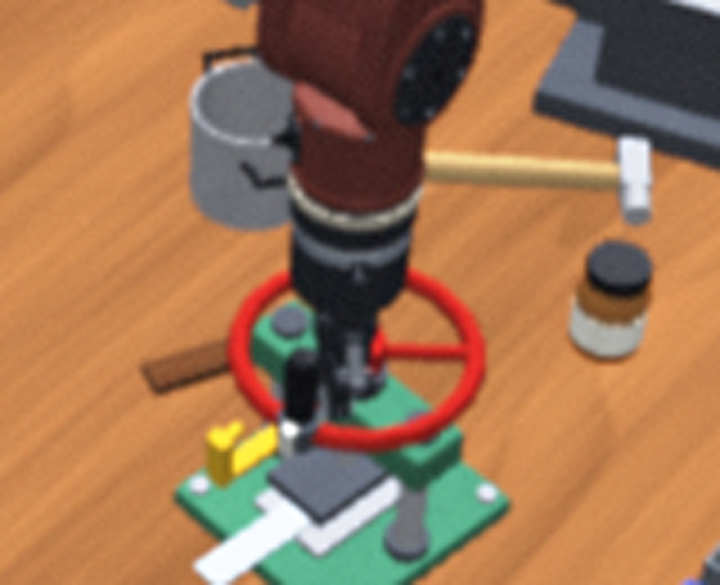

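The mark, at crop (290,430), is still short of the pointer by 10–15°. I'll push 9° slowly, then back off and measure the same way as at the start.

Emit:
{"api": "send_rows", "payload": {"deltas": [-0.007, -0.001, 0, 0, 0, 0, 1, -0.013, -0.004, 0, 0, 0, 0, 1, -0.02, -0.007, 0, 0, 0, 0, 1, -0.027, -0.01, 0, 0, 0, 0, 1, -0.03, -0.012, 0, 0, 0, 0, 1, -0.03, -0.012, 0, 0, 0, 0, 1]}}

```text
time_s: 18.0
tool_pos: [0.5988, 0.0231, 0.2211]
ee_rot: [3.141, 0.0, 0.803]
force: [1.3, 0.3, 1.9]
opening: -0.001
finger_force: 0.0
```

Emit:
{"api": "send_rows", "payload": {"deltas": [0.03, 0.01, 0, 0, 0, 0, 1, 0.06, 0.02, 0, 0, 0, 0, 1, 0.06, 0.02, -0.1, 0, 0, 0, 1, 0.06, 0.02, -0.2, 0, 0, 0, 1, 0.2, 0.02, -0.25, 0, 0, 0, 1, 0.35, 0.02, -0.25, 0, 0, 0, 1, 0.5, 0.02, -0.25, 0, 0, 0, 1, 0.5, 0.02, -0.25, 0, 0, 0, 1]}}

```text
time_s: 19.0
tool_pos: [0.7449, 0.1642, 0.3185]
ee_rot: [-3.14, 0.001, 0.805]
force: [-0.4, -0.8, -0.3]
opening: -0.001
finger_force: 0.0
```

```bash
cat > fin.py <<'E'
from h import *
for c in("top","scene"):
    p,X=cloud(c,f"pics/{c}_f.png")
    m=near(X,(.573,.105),.13)
    B=X[m&(p.max(-1)<70)&(X[...,2]>.2)&(X[...,2]<.26)&(X[...,1]<.05)]
    q=dict(top=[.5739,.1056],scene=[.5725,.1008])[c]
    v=B.mean(0)[:2]-q
    print(c,len(B),B.mean(0),B[:,2].max(),np.degrees(np.arctan2(v[1],v[0])),np.hypot(*v),"(start: top -99.8, scene -95.8)")
    print(bot.spot_point(c,"handle_mid"))
a=cv2.imread("pics/scene_f.png")[110:240,220:340];b=cv2.imread("pics/top_f.png")[110:240,190:310]
cv2.imwrite("pics/fin.png",cv2.resize(cv2.hconcat([a,b]),None,fx=3.3,fy=3.3,interpolation=cv2.INTER_CUBIC))
E
python3 fin.py
```

```text
top 61 [0.5711 0.0209 0.244 ] 0.25319429847110503 -91.8837077916704 0.08470373014026523 (start: top -99.8, scene -95.8)
[{'location': [265.6, 154.8], 'score': 0.5}, {'location': [390.2, 209.5], 'score': 0.47}]
scene 100 [0.5753 0.0133 0.2319] 0.25428088068768756 -88.19041272117632 0.08753247086864853 (start: top -99.8, scene -95.8)
[{'location': [280.2, 182.2], 'score': 0.54}, {'location': [297.2, 212.9], 'score': 0.36}]
```

View pics/fin.png

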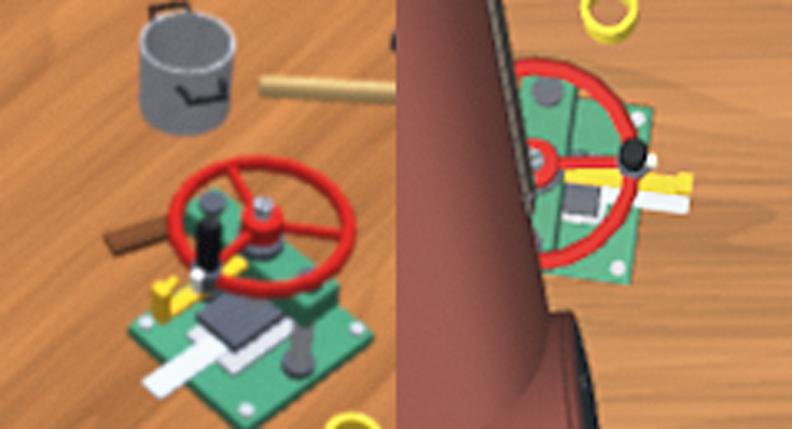

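Both cameras agree: the wheel is about 7.8° short and the handle is seated. I'll go back and nudge it by that amount.

Emit:
{"api": "send_rows", "payload": {"deltas": [-0.15, 0, 0, 0, 0, 0, 1, -0.3, 0, 0, 0, 0, 0, 1, -0.44, 0, 0, 0, 0, 0, 1, -0.44, 0, 0.12, 0, 0, 0, 1, -0.44, 0, 0.25, 0, 0, 0, 1, -0.44, 0, 0.25, 0, 0, 0, 1, -0.47, -0.01, 0.25, 0, 0, 0, 1, -0.49, -0.017, 0.25, 0, 0, 0, 1, -0.502, -0.021, 0.25, 0, 0, 0, 1, -0.508, -0.025, 0.25, 0, 0, 0, 1, -0.514, -0.028, 0.25, 0, 0, 0, 1, -0.52, -0.031, 0.25, 0, 0, 0, 1, -0.524, -0.034, 0.25, 0, 0, 0, 1, -0.524, -0.034, 0.25, 0, 0, 0, 1, -0.524, -0.034, 0.25, 0, 0, 0, 1]}}

```text
time_s: 21.08
tool_pos: [0.5882, 0.0202, 0.2209]
ee_rot: [-3.141, 0.0, 0.803]
force: [2.7, -0.4, 2.1]
opening: -0.001
finger_force: 0.1
```

Emit:
{"api": "send_rows", "payload": {"deltas": [0.03, 0.01, 0, 0, 0, 0, 1, 0.06, 0.02, 0, 0, 0, 0, 1, 0.06, 0.02, -0.1, 0, 0, 0, 1, 0.06, 0.02, -0.2, 0, 0, 0, 1, 0.2, 0.02, -0.25, 0, 0, 0, 1, 0.35, 0.02, -0.25, 0, 0, 0, 1, 0.5, 0.02, -0.25, 0, 0, 0, 1, 0.5, 0.02, -0.25, 0, 0, 0, 1]}}

```text
time_s: 22.08
tool_pos: [0.7345, 0.1617, 0.3177]
ee_rot: [-3.14, 0.002, 0.805]
force: [0.4, -0.4, 0.3]
opening: 0.001
finger_force: 0.0
```

```bash
python3 fin.py
```

```text
top 59 [0.5606 0.0215 0.2448] 0.2530540780217458 -99.0055907270633 0.08513890275918212 (start: top -99.8, scene -95.8)
[{'location': [260.5, 158.6], 'score': 0.42}]
scene 100 [0.5652 0.0136 0.2303] 0.25478303860339785 -94.80161029328853 0.08752301300852923 (start: top -99.8, scene -95.8)
[{'location': [275.6, 182.7], 'score': 0.52}, {'location': [201.5, 327.5], 'score': 0.3}, {'location': [276.0, 188.1], 'score': 0.27}]
```

View pics/fin.png

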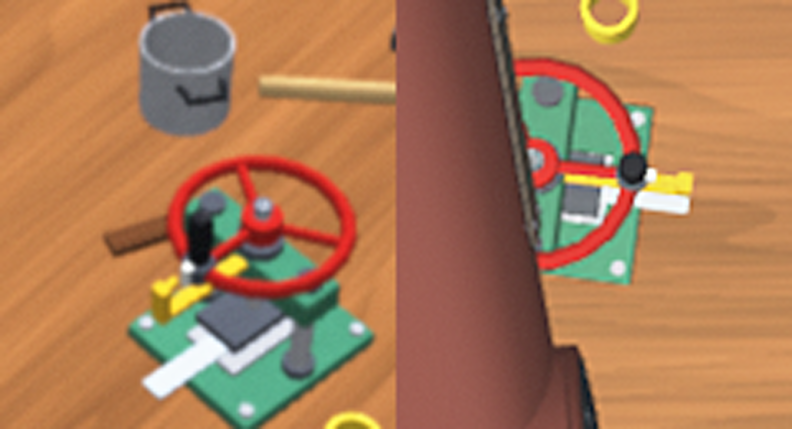

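The mark is back at the pointer to within about 1° of the start (tolerance 8.6°). The fingers are well clear and the handle is seated, so I'm handing in.

```bash
python3 -c "
from plant import bot
print(bot.job_done())"
```

```text
the job is handed in; nothing more can be done
None
```

I pushed the wheel one full turn clockwise and handed the job in at about 22 s. The mark is within about 1° of its start by both cameras, the handle looks seated and the fingers are clear; the hand-in returned no verdict.

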